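# Tare the stain-mixing scale

## Robot

A 6-joint arm with a two-finger parallel gripper is mounted at the origin on the work surface. World frame = base frame: x ahead of the robot, y to its left, z up, the work surface at z = 0. Lengths are in mm, angles in degrees, forces in N, time in s.
With the tool pointing down it reaches from about 300 to 850 mm from the base axis. Payload 4.2 kg.
Tool frame: the origin (TCP) lies between the finger pads, 19 mm behind the fingertips; this is the grasp point; z points along the fingers, y is the line along which they close (so a half turn about z gives the same grasp; the last joint's range is limited). The gripper opens to 91 mm and grips with 3 to 60 N. Pads are 32 mm wide; open, the fingers measure 118 mm over their backs; the gripper's body (76 mm by 178 mm) begins 60 mm behind the grasp point.
Start: joints at [-73.167, 18.312, 89.639, -0, 72.044, -1.146], TCP at [177.491, -546.935, 232.776] pointing down, gripper open.
Joint ranges: [-177.97, 177.97], [-48.28, 115.42], [12.27, 149.76], [-77.06, 257.06], [2.81, 150.46], [-146.56, 146.56]. Speed limits (degrees/s): [147.25, 147.25, 180, 180, 180, 180].

## Interface

Orientations are given as [roll, pitch, yaw] about the fixed x, y, z axes, in that order (R = Rz(yaw) Ry(pitch) Rx(roll)).
In Python, from workcell import state, grab_frame, camera_model, workorder gives the robot as it stands.
- The arm moves only by the tool carry_out, never from a script. Its argument "commands" is a list of rows, each a list of 7 numbers: the turn, a rotation vector about the tool's x, y, z in degrees, then the shift along the tool's x, y, z in mm, then the opening, from -1 (shut) to 1 (fully open). In form: [[ax, ay, az, dx, dy, dz, hand], ...]. A call has 1 to 20 rows; each row is the pose to reach, as a shift and turn from the pose commanded when the call began, along the tool's axes at that moment; what a row does not reach only later rows make up. A row lasts 1/10 s, in which the tool goes at most 50 mm and 8.59 degrees, less where a joint would pass 70% of its speed; a pose out of reach is approached as far as the arm can. A call with a gripper value outside its range is refused whole. The fingers move at their own pace and stop on an object; "force" is the grip in N (left out, the last holds). Time passes only in rows, so rows that repeat a pose let the fingers close. It gives the time, the measured TCP pose, the force, the opening and the grip force at its end, in the units of the state.
- state(): the state, without advancing time (a new reading comes with each control period).
- grab_frame(name): name is "side" or "top"; returns the picture (400x640x3 uint8, red, green, blue); there is no depth.
- camera_model(name): a dict with "fx", "fy", "cx", "cy" (pixels), "dist" ([k1, k2, p1, p2, k3] as OpenCV has them; the pictures are not rectified), "origin" and "rotation" of the camera in the world. Camera axes: x right, y up, looking along -z (the intrinsics and any distortion apply to the point x, -y, -z); pixel columns grow to the right and rows downward; lengths in mm; the calibration is good to about 2 mm. A picture is of the moment at which its call begins. camera_model takes no time and is no camera call.
- workorder.job_done(): hands the job in; it is judged then, once.
The state is a dict: "time_s": time; "qpos": joint angles; "qvel": joint speeds; "effort": joint torques, N m; "ee_pos": TCP position; "ee_rot": TCP orientation; "force": force on the tool from outside, world axes, zero at the start; "torque": the same for the moment, N m; "gripper_width": finger opening in mm; "gripper_force": force on a finger pad.
Only numpy, scipy, OpenCV 4.12 (cv2) and the standard library are available. Lean on these libraries where they do the work, as an engineer would, in place of code of your own. Each camera call takes 0.05 s, during which the arm holds its last target. There are 200 camera calls.

## Task

Tare the bench scale for mixing stain: stand the yellow pot upright on the scale's round pan, set down gently so that the sprung pan is not driven to its bottom stop, and let go of it. Then turn the black tare knob in the middle of the sloping dial until the blue zero mark lies right under the tip of the red pointer. Leave the pot standing on the pan, and everything else on the bench where it is.

Things in the scene. Friction and masses are not known exactly. Their poses are not given: they have to be found in the camera images.
- scale: Green mechanical bench scale, fixed to the bench: 280 mm deep (its x), 200 wide (its y); pan on top at the rear (+x), dial on the front slope (-x, towards the robot). Origin: centre of its underside; z up. The dial's outward normal, which is the knob's axis, leans 35 degrees from vertical to the scale's -x: it is (-0.574, 0, 0.819) in the scale's frame. Pan and knob lie at its y = 0.
- pan_top (a point): Centre of the pan's top. The pan is a flat round steel disc, 150 mm across, its top 160 mm above the bench when empty, centred 75 mm to +x of the scale's origin. It rides on a spring of about 820 N/m (12 mm down for 1 kg), bottom stop 16 mm down; do not push it past 14.5 mm.
- pan (a joint): How far the pan has sunk, in m: 0 empty, grows downwards, stop at 0.016.
- knob_grip (a point): On the knob's axis, 34 mm out from the slope: where to put the TCP to grip the knob with the tool along its axis. The black knob is a fluted cylinder, 44 mm in diameter, beginning 14 mm and ending 46 mm out from the slope. The round dial case below it is 154 mm across and stands 13 mm proud of the slope. This frame turns with the knob; its z is the knob's axis, outwards.
- dial (a joint): Angle of the knob with the cream graduated plate it carries (one piece), rad, growing clockwise as seen facing the dial; at 0 the blue zero mark is at the top (up the slope). Friction about 0.06 N m, stays where it is left. Turns several revolutions either way; whole turns read the same.
- pointer (a joint): Angle of the red pointer, rad, growing clockwise as seen facing the dial; 0 (up the slope) with an empty pan, 6.28 (one turn) for 1 kg. Driven by the pan's load alone, not by the knob. The scale reads zero when pointer and dial agree, apart from whole turns.
- pointer_tip (a point): Tip of the red pointer, 55 mm from the dial's axis, 7 mm out from the slope.
- zero_mark (a point): Point on the broad blue zero mark (19 x 7.5 mm, radial) of the dial plate, 55 mm from the axis, 7 mm out from the slope: it meets pointer_tip when the scale reads zero. The 39 other graduations are thin black lines, 25 g (0.157 rad, 8.6 mm at this radius) apart.
- pot: Yellow open ceramic mixing pot, upright, 62 mm outside diameter, 90 mm high, wall 4 mm, 0.24 to 0.39 kg. Origin: centre of its underside; z up.
- brush: Flat paint brush lying on the bench, 200 mm long along its x. Bystander.
- knife: Filling knife with orange handle lying on the bench, 200 mm long along its x. Bystander.
- sanding_block: Cork sanding block, 110 x 65 x 35 mm high. Bystander.
- tin_a: Closed white stain tin with a brown band, 82 mm diameter, 105 mm high. Bystander.
- tin_b: Closed white stain tin with a green band, 82 mm diameter, 105 mm high. Bystander.
- slat: Wooden slat, 300 x 40 x 18 mm, long along its x. Bystander.
- tape_roll: Roll of masking tape lying flat, 100 mm diameter, 25 mm high. Bystander.
Things that resemble listed ones, but are neither listed nor needed, are in the scene too. What is meant by the pot is not purple or turquoise, and is the smaller of those in its own colour.

How it is judged:
By the outcome, as a careful person would: the job done as asked, in the order asked, and still so for the second after the job is handed in, with the robot touching nothing.
It also fails if it takes over 59 s, if anything falls off the work surface, if the arm or the gripper's body presses on something with over 40 N, if the wrist force passes 120 N, or if a joint passes its speed limit or range.

## Working session

There is one attempt and no reset: what is moved stays moved. The work goes in short steps, Python scripts to look and compute and a tool call to move; the robot and the scene stay as the last step left them, time stands still between calls to the robot, and variables do not carry over. Pictures are saved under pics/ and viewed, at most 10 in all, crops included, and the job is handed in when it is done.

Besides the shell and the picture viewer there is one more tool, called after "Emit:" as a command line: name --pt "numbers of a row" for each row, then --argument value for the rest. carry_out: Moves the arm, as the interface text tells. Its arguments: {"type":"object","properties":{"commands":{"type":"array"},"force":{"type":"number"}},"required":["commands"]}

```bash
mkdir -p pics; ls; python3 - <<'E'
from workcell import *
import cv2
for n in("top","side"):
    cv2.imwrite(f"pics/{n}0.png",grab_frame(n)[:,:,::-1]); print(camera_model(n))
print(state())
E
```

```text
pics
{'fx': 447.18133099831414, 'fy': 447.18133099831414, 'cx': 310.57155736455286, 'cy': 197.75789503045456, 'dist': array([-0.12222241,  0.        ,  0.        ,  0.        ,  0.        ]), 'origin': array([ 336.31943514,  -26.0178675 , 1278.77977587]), 'rotation': array([ 10.33262113,   1.30968585, -88.35257805])}
{'fx': 415.93247707695537, 'fy': 415.93247707695537, 'cx': 317.76651679862744, 'cy': 202.3589656787287, 'dist': array([-0.0370243,  0.       ,  0.       ,  0.       ,  0.       ]), 'origin': array([ 92.68332934, 762.21507402, 835.85150305]), 'rotation': array([  50.80802067,    0.65842526, -150.4321393 ])}
{'time_s': 0.1, 'qpos': array([-7.31650787e+01,  1.83475221e+01,  8.96986580e+01, -1.61139992e-03,
        7.20436127e+01, -1.14710420e+00]), 'qvel': array([-1.15676202e-01, -3.70197328e-02, -1.57215115e-01,  2.99389125e-02,
       -7.45471166e-02, -1.20034685e-04]), 'effort': array([-3.96569012e-04, -4.13331306e+01, -2.32510650e+01,  7.27737858e-02,
        4.21502581e-02, -5.53770406e-05]), 'ee_pos': array([ 177.37433276, -546.52205487,  232.01403654]), 'ee_rot': array([-1.79910195e+02, -2.65774316e-04,  1.79825233e+01]), 'force': array([ 0.33294844, -0.76402389, -0.66437004]), 'torque': array([ 0.02079283,  0.03422018, -0.02467889]), 'gripper_force': 0.0, 'gripper_width': 91.10024067375254}
```

View pics/top0.png

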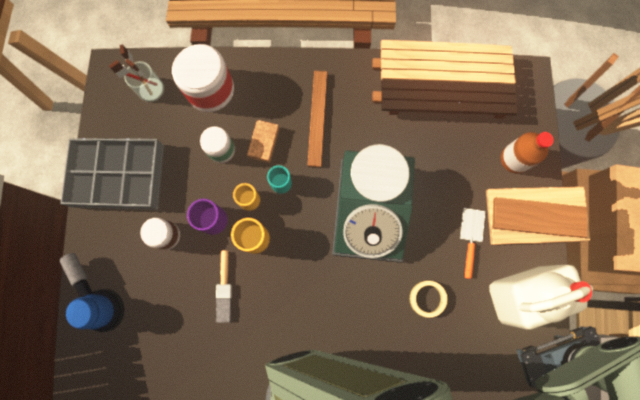

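View pics/side0.png

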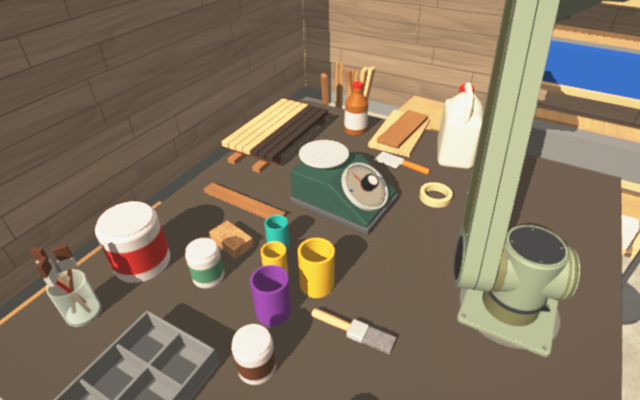

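```bash
cat > h.py <<'E'
import numpy as np, cv2
from scipy.spatial.transform import Rotation as Ro
from workcell import *
def cam(n):
    c=camera_model(n); K=np.array([[c['fx'],0,c['cx']],[0,c['fy'],c['cy']],[0,0,1]])
    return K,np.array(c['dist']),np.array(c['origin']),Ro.from_euler('xyz',c['rotation'],degrees=True).as_matrix()
def ray(n,uv):
    K,d,o,R=cam(n); p=cv2.undistortPoints(np.float64(uv).reshape(-1,1,2),K,d).reshape(-1,2)
    v=np.c_[p[:,0],-p[:,1],-np.ones(len(p))]@R.T
    return o,v
def plane(n,uv,p0,nrm=(0,0,1)):
    o,v=ray(n,uv); nrm=np.array(nrm,float)
    return o+v*(((np.array(p0)-o)@nrm)/(v@nrm))[:,None]
def proj(n,P):
    K,d,o,R=cam(n); q=(np.atleast_2d(P)-o)@R*[1,-1,-1]
    return cv2.projectPoints(q.reshape(-1,1,3),np.zeros(3),np.zeros(3),K,d)[0].reshape(-1,2)
def hsv(im): return cv2.cvtColor(im,cv2.COLOR_RGB2HSV)
def blobs(m,amin=30):
    n,l,s,c=cv2.connectedComponentsWithStats(m.astype(np.uint8))
    return [(l==i,s[i],c[i]) for i in range(1,n) if s[i,4]>amin]
E
python3 - <<'E'
from h import *
for n in("top","side"):
    im=cv2.imread(f"pics/{n}0.png")[:,:,::-1].copy(); H=hsv(im)
    cv2.imwrite  # masks
    y=(H[...,0]>17)&(H[...,0]<30)&(H[...,1]>150)&(H[...,2]>90)
    for m,s,c in blobs(y):
        P=plane(n,np.argwhere(m)[:,::-1],(0,0,90)); ctr,r=cv2.minEnclosingCircle(P[:,:2].astype(np.float32))
        print(n,'yellow',s,c.round(1),np.round(ctr,1),round(r,1))
    w=(H[...,1]<40)&(H[...,2]>150)
    for m,s,c in blobs(w,300):
        cs=cv2.findContours(m.astype(np.uint8),0,1)[0][0].reshape(-1,2)
        P=plane(n,cs,(0,0,160)); e=cv2.fitEllipse(P[:,:2].astype(np.float32)); print(n,'white',s,np.round(e[0],1),np.round(e[1],1))
    g=(H[...,0]>60)&(H[...,0]<95)&(H[...,1]>70)&(H[...,2]<90)&(H[...,2]>25)
    for m,s,c in blobs(g,300): print(n,'green',s,c)
    for nm,q in(('red',((H[...,0]<6)|(H[...,0]>174))&(H[...,1]>130)),('blue',(H[...,0]>105)&(H[...,0]<130)&(H[...,1]>90))):
        for m,s,c in blobs(q,3): print(n,nm,s,c.round(1))
t=cv2.imread("pics/top0.png"); s=cv2.imread("pics/side0.png")
a=cv2.resize(t[130:270,180:300],None,fx=3.3,fy=3.3,interpolation=2)[:,:396]; b=cv2.resize(t[140:270,325:425],None,fx=3.5,fy=3.5,interpolation=2)
c=np.zeros((470,800,3),np.uint8); c[:a.shape[0],:a.shape[1]]=a; c[:b.shape[0],400:400+b.shape[1]]=b
cv2.imwrite("pics/crop0.png",c)
E
```

```text
top yellow [233 183  26  27 388] [245.7 195.7] [552.1 186.1] 38.2
top yellow [231 218  39  35 795] [249.6 235.6] [445.7 168. ] 52.7
top white [ 172   45   48   46 1684] [899.8 334.1] [128.3 138.3]
top white [201 127  26  26 521] [690.  267.7] [66.2 69.5]
top white [ 350  145   58   56 2493] [ 610.4 -168.7] [143.1 146.3]
top white [461 209  24  32 609] [ 480.  -407.4] [59.2 87.1]
top white [141 218  26  28 548] [441.2 406.9] [66.8 67.6]
top white [ 492  276   91   51 2412] [ 295.7 -555.2] [105.8 215.8]
top red [182  70  50  38 561] [212.9  95.5]
top red [127  74  13   6  33] [133.2  76. ]
top red [537 132  17  16 223] [544.8 139.5]
top red [373 217   2   9  13] [373.6 221.5]
top red [571 282  19   9  99] [578.7 285.2]
top red [579 291  13  11  65] [586.1 297.4]
top red [  5 390   3   3   4] [  5.8 391. ]
top blue [  65  294   49   36 1374] [ 89.3 311.7]
side yellow [404 162  24  10  53] [415.8 166.5] [ 369.5 -334.6] 40.9
side yellow [ 297  238   38   60 1930] [315.9 266.7] [438.7 181.1] 95.1
side yellow [261 242  27  29 543] [273.9 254.1] [538.3 201.4] 54.2
side white [ 440   83   41 
[... 202 characters left out ...]
6   50 1867] [889.4 345.7] [124.9 174.8]
side white [622 216  17  33 373] [-197.  -230.5] [ 33.8 141.4]
side white [186 239  30  31 687] [655.1 328.3] [62.5 96. ]
side white [  47  270   52   56 1157] [799.8 552.1] [ 73.6 158.6]
side white [  54  311  160   89 2527] [566.8 577.8] [160.9 227.8]
side white [347 320  48  34 718] [227.4 337.9] [ 37.8 106.7]
side white [ 232  324   38   43 1195] [415.4 459.5] [64.8 85.1]
side red [352  81  11   8  69] [357.   84.7]
side red [459  84   6   9  36] [461.7  88.3]
side red [472  86   2   5   8] [472.6  87.6]
side red [ 104  227   64   48 1375] [139.4 256.9]
side red [ 56 281  15  12  65] [ 63.2 286.9]
side blue [ 543   40   97   59 4026] [593.5  68.5]
```

View pics/crop0.png

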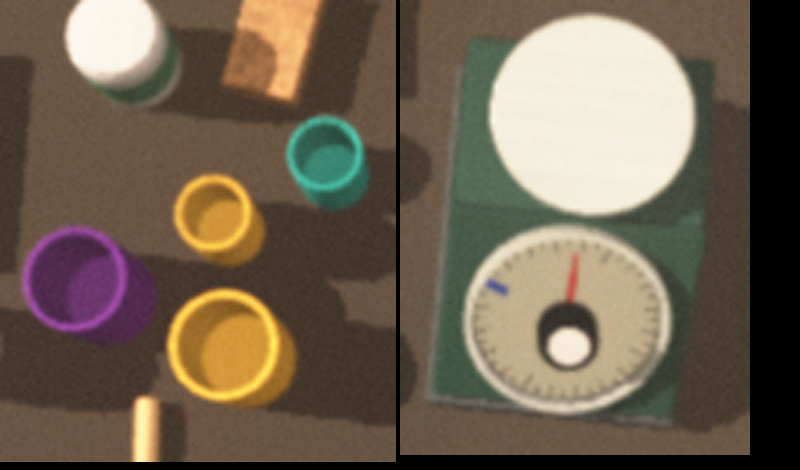

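```bash
python3 - <<'E'
from h import *
s=cv2.imread("pics/side0.png")
a=cv2.resize(s[135:235,285:405],None,fx=4,fy=4,interpolation=2); b=cv2.resize(s[205:330,235:340],None,fx=3,fy=3,interpolation=2)
c=np.zeros((400,800,3),np.uint8); c[:,:480]=a; c[:b.shape[0],481:481+b.shape[1]]=b
cv2.imwrite("pics/crop1.png",c)
print('pot',plane("top",[[244.7,195.0]],(0,0,90)))
fc=[(400+x-400,0) for x in()]
px=lambda x,y:(325+(x-400)/3.5,140+y/3.5)
print('front corners z0',plane("top",[px(428,402),px(672,424)],(0,0,0)))
E
```

```text
pot [[555.46147644 186.93496183  90.        ]]
front corners z0 [[ 405.12558588  -58.63355302    0.        ]
 [ 391.96093199 -257.26631886    0.        ]]
```

View pics/crop1.png

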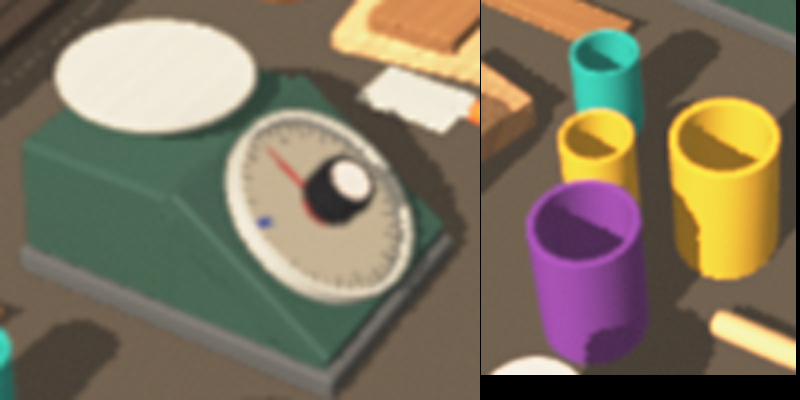

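```bash
cat >> h.py <<'E'
def tri(a,b):
    o1,v1=ray("top",[a]);o2,v2=ray("side",[b]);v1=v1[0]/np.linalg.norm(v1);v2=v2[0]/np.linalg.norm(v2)
    t=np.linalg.lstsq(np.c_[v1,-v2],o2-o1,rcond=None)[0];p,q=o1+t[0]*v1,o2+t[1]*v2
    return (p+q)/2,np.linalg.norm(p-q)
E
python3 - <<'E'
from h import *
T=lambda x,y:(325+(x-400)/3.5,140+y/3.5)
S=lambda x,y:(285+x/4,135+y/4)
for n,a,b in(('ring',(567,319),(319.5,205)),('cap',(568,346),(351,181)),('tip',(576,252),(268,149)),('blue',(496,287),(265,222)),('pan',(592,114),(155.5,76.5))):
    p,e=tri(T(*a),S(*b)); print(n,p.round(1),round(e,1))
P=lambda x,y:(235+(x-481)/3,205+y/3)
print('pot',tri((244.7,195.0),P(597,133)))
print('purple',tri((180+75/3.3,130+278/3.3),P(585,223)))
print('bigy',tri((180+224/3.3,130+346/3.3),P(725,140)))
print('turq',tri((180+325/3.3,130+155/3.3),P(606,58)))
E
```

```text
ring [ 465.6 -160.8   91.5] 0.3
cap [ 441.8 -158.1  123.6] 0.9
tip [ 511.5 -163.6  125. ] 1.6
blue [ 485.7 -105.9  105.4] 2.9
pan [ 610.8 -171.7  153.5] 0.9
pot (array([555.27045013, 186.68313715,  91.77145319]), np.float64(0.2925331334643532))
purple (array([494.22131469, 290.55131312, 120.28087207]), np.float64(2.3843812173861196))
bigy (array([443.93955967, 167.1046075 , 121.61422159]), np.float64(0.4939199300156879))
turq (array([608.7741621 ,  97.16055055,  81.61375538]), np.float64(2.040768031722094))
```

```bash
cat >> h.py <<'E'
def go(pos,rpy):
    s=state(); R=Ro.from_euler('xyz',s['ee_rot'],degrees=True); G=Ro.from_euler('xyz',rpy,degrees=True)
    print('turn',(R.inv()*G).as_rotvec(degrees=True).round(2),'shift',R.inv().apply(np.array(pos)-s['ee_pos']).round(2),'t',s['time_s'])
E
python3 -c "
from h import *
go((555,187,250),(180,0,160))"
```

```text
turn [-4.0000e-02 -1.1000e-01 -1.4202e+02] shift [ 585.64 -581.13  -17.07] t 0.1
```

Emit:
carry_out --pt "0 0 -8 33 -33 -17 1" --pt "0 0 -16 66 -66 -17 1" --pt "0 0 -24 99 -98 -17 1" --pt "0 0 -32 132 -131 -17 1" --pt "0 0 -40 165 -164 -17 1" --pt "0 0 -48 198 -196 -17 1" --pt "0 0 -56 231 -229 -17 1" --pt "0 0 -64 264 -262 -17 1" --pt "0 0 -72 297 -295 -17 1" --pt "0 0 -80 330 -327 -17 1" --pt "0 0 -88 363 -360 -17 1" --pt "0 0 -96 396 -393 -17 1" --pt "0 0 -104 429 -426 -17 1" --pt "0 0 -112 462 -458 -17 1" --pt "0 0 -120 495 -491 -17 1" --pt "0 0 -128 528 -524 -17 1" --pt "0 0 -136 561 -557 -17 1" --pt "0 0 -142 585.6 -581 -17 1" --pt "0 0 -142 585.6 -581 -17 1" --pt "0 0 -142 585.6 -581 -17 1"

```text
time_s: 2.1
ee_pos: [554.8, 186.7, 248.7]
ee_rot: [-179.9, -0.1, 160.0]
force: [0.1, -1.4, 0.3]
gripper_width: 91.2
gripper_force: 0.0
```

```bash
python3 -c "
from h import *
print(state()['ee_pos'],state()['ee_rot'],state()['qpos']); go((555.3,186.8,66),(180,0,160))"
```

```text
[554.76614246 186.74101348 248.74027085] [-1.79895292e+02 -8.44278419e-02  1.60012072e+02] [ 1.74953058e+01  1.87887282e+01  8.66012775e+01 -3.28712452e-02
  7.47407107e+01 -5.25081553e+01]
turn [-0.1  -0.08  0.01] shift [ -0.75   0.57 182.74] t 2.1
```

Emit:
carry_out --pt "0 0 0 0 0 35 1" --pt "0 0 0 0 0 75 1" --pt "0 0 0 0 0 115 1" --pt "0 0 0 0 0 150 1" --pt "0 0 0 0 0 172 1" --pt "0 0 0 0 0 183 1" --pt "0 0 0 0 0 183 1" --pt "0 0 0 0 0 183 0.3" --pt "0 0 0 0 0 183 0.3" --pt "0 0 0 0 0 183 0" --pt "0 0 0 0 0 183 0" --pt "0 0 0 0 0 183 0" --pt "0 0 0 0 0 183 0" --pt "0 0 0 0 0 183 0" --force 20

```text
time_s: 3.5
ee_pos: [555.8, 186.8, 67.7]
ee_rot: [179.9, 0.1, 160.0]
force: [0.5, 1.9, 5.8]
gripper_width: 62.9
gripper_force: 20.0
```

Emit:
carry_out --pt "0 0 0 0 0 -3 -0.2" --pt "0 0 0 0 0 -12 -0.2" --pt "0 0 0 0 0 -30 -0.2" --pt "0 0 0 0 0 -60 -0.2" --pt "0 0 0 0 0 -95 -0.2" --pt "0 0 0 0 0 -130 -0.2" --pt "0 0 0 0 0 -165 -0.2" --pt "0 0 0 0 0 -195 -0.2" --pt "0 0 0 0 0 -215 -0.2" --pt "0 0 0 0 0 -225 -0.2" --pt "0 0 0 0 0 -225 -0.2" --pt "0 0 0 0 0 -225 -0.2"

```text
time_s: 4.7
ee_pos: [554.5, 186.2, 290.4]
ee_rot: [-179.9, -0.1, 160.0]
force: [0.1, -0.2, -2.8]
gripper_width: 62.8
gripper_force: 20.0
```

```bash
python3 -c "
from h import *
s=state();print(s['ee_pos'],s['force'],s['gripper_width'],s['gripper_force']); go((611,-169.5,290),(180,0,125))
cv2.imwrite('pics/lift.png',grab_frame('side')[:,:,::-1])"
```

```text
[554.52215476 186.2178673  290.38595872] [ 0.13703704 -0.15746688 -2.75091075] 62.8055730596246 19.997062515467405
turn [-0.13 -0.08 34.98] shift [-174.85 -314.88    0.58] t 4.7
```

View pics/lift.png

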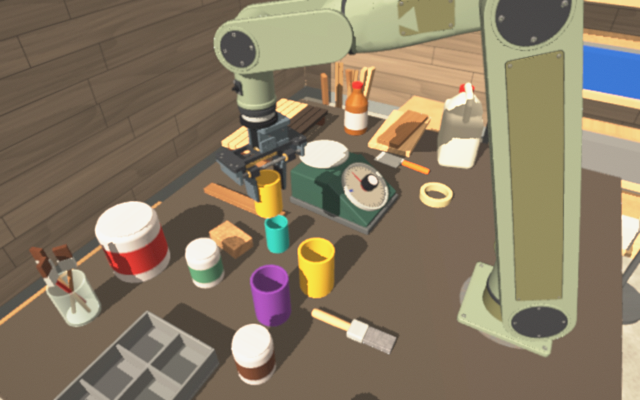

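Emit:
carry_out --pt "0 0 2 -7 -13 0 -0.2" --pt "0 0 5 -22 -40 0 -0.2" --pt "0 0 9 -42 -76 0 -0.2" --pt "0 0 13 -64 -115 0 -0.2" --pt "0 0 17 -87 -157 0 -0.2" --pt "0 0 21 -109 -197 0 -0.2" --pt "0 0 25 -130 -234 0 -0.2" --pt "0 0 29 -148 -266 0 -0.2" --pt "0 0 32 -161 -290 0 -0.2" --pt "0 0 34 -170 -306 0 -0.2" --pt "0 0 35 -174 -313 0.5 -0.2" --pt "0 0 35 -175 -315 0.5 -0.2" --pt "0 0 35 -175 -315 0.5 -0.2" --pt "0 0 35 -175 -315 0.5 -0.2"

```text
time_s: 6.15
ee_pos: [611.7, -168.2, 291.4]
ee_rot: [180.0, -0.0, 125.1]
force: [-0.7, -0.1, -3.0]
gripper_width: 62.8
gripper_force: 20.0
```

```bash
python3 -c "
from h import *
s=state();print(s['ee_pos'],s['ee_rot'],s['force']); go((611,-169.5,228),(180,0,125))"
```

```text
[ 611.69150099 -168.16428882  291.39310599] [ 1.79985370e+02 -1.99646679e-02  1.25072599e+02] [-0.69850063 -0.07576276 -2.96294183]
turn [ 0.01 -0.02  0.07] shift [-0.72 -1.35 63.39] t 6.15
```

Emit:
carry_out --pt "0 0 0 0 0 8 -0.2" --pt "0 0 0 0 0 22 -0.2" --pt "0 0 0 0 0 36 -0.2" --pt "0 0 0 0 0 46 -0.2" --pt "0 0 0 0 0 53 -0.2" --pt "0 0 0 0 0 57 -0.2" --pt "0 0 0 0 0 59 -0.2" --pt "0 0 0 0 0 60 -0.2" --pt "0 0 0 0 0 61 -0.2" --pt "0 0 0 0 0 62 -0.2" --pt "0 0 0 0 0 62 -0.2" --pt "0 0 0 0 0 62 -0.2"

```text
time_s: 7.35
ee_pos: [611.8, -169.5, 229.4]
ee_rot: [180.0, 0.0, 125.0]
force: [-0.5, -0.3, -2.4]
gripper_width: 62.8
gripper_force: 20.0
```

Emit:
carry_out --pt "0 0 0 0 0 1 -0.2" --pt "0 0 0 0 0 2 -0.2" --pt "0 0 0 0 0 3 -0.2" --pt "0 0 0 0 0 4 -0.2" --pt "0 0 0 0 0 4 -0.2" --pt "0 0 0 0 0 4 -0.2"

```text
time_s: 7.95
ee_pos: [611.8, -169.4, 225.4]
ee_rot: [180.0, 0.0, 125.0]
force: [-0.9, 0.2, -0.3]
gripper_width: 62.8
gripper_force: 20.0
```

Emit:
carry_out --pt "0 0 0 0 0 0.5 -0.2" --pt "0 0 0 0 0 1 -0.2" --pt "0 0 0 0 0 1 -0.2" --pt "0 0 0 0 0 1 -0.2"

```text
time_s: 8.35
ee_pos: [611.8, -169.4, 224.4]
ee_rot: [180.0, 0.0, 125.0]
force: [0.2, -0.5, 0.1]
gripper_width: 63.2
gripper_force: 20.0
```

Weight is carried by the pan; release gently, then rise.

Emit:
carry_out --pt "0 0 0 0 0 0 0.45" --pt "0 0 0 0 0 0 0.45" --pt "0 0 0 0 0 0 0.6" --pt "0 0 0 0 0 0 0.9" --pt "0 0 0 0 0 0 0.9" --pt "0 0 0 0 0 0 0.9" --pt "0 0 0 0 0 -10 0.9" --pt "0 0 0 0 0 -35 0.9" --pt "0 0 0 0 0 -70 0.9" --pt "0 0 0 0 0 -105 0.9" --pt "0 0 0 0 0 -130 0.9" --pt "0 0 0 0 0 -130 0.9"

```text
time_s: 9.55
ee_pos: [613.0, -169.8, 359.7]
ee_rot: [179.7, 0.4, 125.0]
force: [0.5, -0.1, 0.0]
gripper_width: 86.7
gripper_force: 0.0
```

```bash
python3 - <<'E'
from h import *
s=state();print(s['ee_pos'],s['force'],s['qpos'])
a=cv2.resize(grab_frame('side')[125:225,285:405,::-1],None,fx=4,fy=4,interpolation=2)
b=cv2.resize(grab_frame('top')[140:270,335:415,::-1],None,fx=3,fy=3,interpolation=2)
c=np.zeros((400,740,3),np.uint8); c[:,:480]=a; c[:390,490:730]=b
cv2.imwrite("pics/placed.png",c)
E
```

```text
[ 613.0258238  -169.7912177   359.65369835] [ 0.4787343  -0.08158075  0.01855983] [-1.65156715e+01  2.13466115e+01  6.72526894e+01 -2.97860182e-03
  9.08420403e+01 -5.14933744e+01]
```

View pics/placed.png

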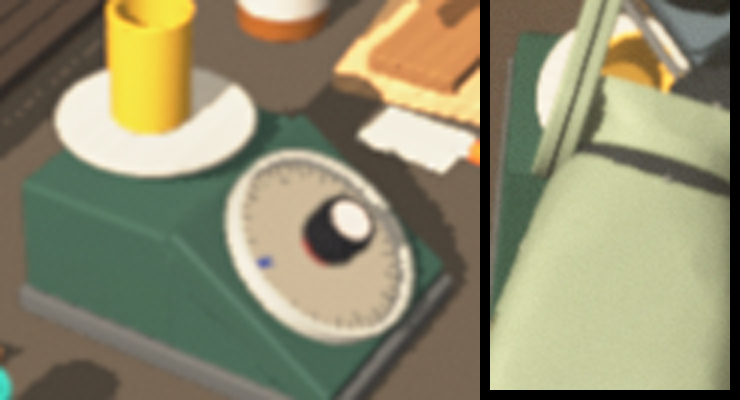

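```bash
cat >> h.py <<'E'
YAW=np.radians(-3.5)
N=np.array([-.5736*np.cos(YAW),-.5736*np.sin(YAW),.8192]); U=np.array([.8192*np.cos(YAW),.8192*np.sin(YAW),.5736]); C=np.array([470.5,-160.7,85.])
E
python3 - <<'E'
from h import *
s=state();R=Ro.from_euler('xyz',s['ee_rot'],degrees=True);z=R.as_matrix()[:,2]
ax=np.cross(z,-N);ax*=np.arcsin(np.linalg.norm(ax))/np.linalg.norm(ax)
G=Ro.from_rotvec(ax)*R*Ro.from_euler('z',-35,degrees=True)
print(G.as_euler('xyz',degrees=True))
go((300,-450,330),G.as_euler('xyz',degrees=True))
go((300,-450,330),s['ee_rot'])
E
```

```text
[168.74129401  33.36242859 156.60025062]
turn [-19.86 -29.4  -33.89] shift [ -51.2  -416.25   24.51] t 9.65
turn [0. 0. 0.] shift [ -51.2  -416.25   24.51] t 9.65
```

Emit:
carry_out --pt "0 0 0 -3 -25 0 0.9" --pt "0 0 0 -8 -65 5 0.9" --pt "0 0 0 -13 -110 10 0.9" --pt "-2 -3 -3 -19 -155 15 0.9" --pt "-5 -7 -8 -25 -200 20 0.9" --pt "-8 -12 -13 -30 -245 24 0.9" --pt "-11 -16 -18 -36 -290 24 0.9" --pt "-14 -20 -23 -42 -335 24 0.9" --pt "-17 -25 -28 -47 -375 24 0.9" --pt "-19 -28 -32 -50 -400 24 0.9" --pt "-19.9 -29.4 -33.9 -51 -416 24 0.9" --pt "-19.9 -29.4 -33.9 -51 -416 24 0.9"

```text
time_s: 10.85
ee_pos: [331.5, -442.1, 353.4]
ee_rot: [169.2, 30.2, 153.8]
force: [0.6, -0.3, 0.2]
gripper_width: 86.6
gripper_force: 0.0
```

```bash
python3 - <<'E'
from h import *
s=state();print(s['ee_pos'],s['ee_rot'],s['qpos'])
im=grab_frame('top');cv2.imwrite('pics/top2raw.png',im[:,:,::-1])
cv2.imwrite("pics/top2.png",cv2.resize(im[140:270,325:425,::-1],None,fx=4,fy=4,interpolation=2))
E
```

```text
[ 331.47538557 -442.08278134  353.36787974] [169.21128852  30.21642982 153.77251487] [ -70.30284543    5.13181529   96.30560209   31.2801662    67.11892178
 -146.48647782]
```

View pics/top2.png

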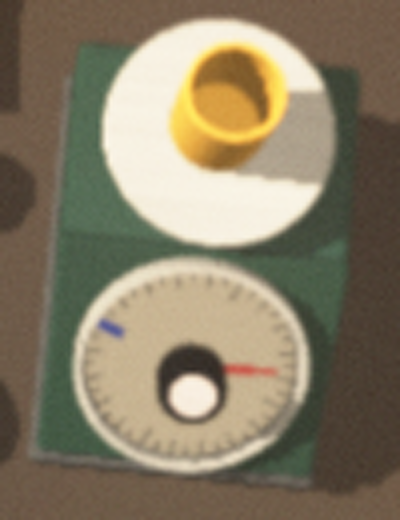

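```bash
cat >> h.py <<'E'
Y=np.cross(N,U)  # left/+y as seen facing
def angles(f,n='top',c=None):
    im=cv2.imread(f)[:,:,::-1].copy();H=hsv(im);c=C if c is None else c
    roi=np.zeros(H.shape[:2],bool);a=proj(n,c+7*N)[0];cv2.circle(v:=roi.astype(np.uint8),tuple(int(q) for q in a),26,1,-1);roi=v>0
    o={}
    for k,m in(('red',((H[...,0]<8)|(H[...,0]>172))&(H[...,1]>110)),('blue',(H[...,0]>105)&(H[...,0]<150)&(H[...,1]>50)&(H[...,2]>70))):
        for b,s,cc in blobs(m&roi,4):
            P=plane(n,np.argwhere(b)[:,::-1],c+7*N,N)-(c+7*N); P=np.c_[P@Y,P@U]
            q=P.mean(0); far=P[np.argmax(np.hypot(*P.T))]
            print(k,s[4],'mean',q.round(1),'ang',np.degrees(np.arctan2(-q[0],q[1])).round(1),'r',np.hypot(*q).round(1),'far',far.round(1),np.degrees(np.arctan2(-far[0],far[1])).round(1))
E
python3 - <<'E'
from h import *
print(proj('top',C+13*N),proj('top',C+46*N),'expected ring 372.9,230.9 cap 373,238.9')
print(proj('side',C+13*N),proj('side',C+46*N),'364.9,186.2 / 372.7,180.2')
angles('pics/top2raw.png'); angles('pics/top0.png'); angles('pics/side0.png','side')
print(proj('side',C+7*N+55*U),proj('top',C+7*N+55*U))
E
```

```text
[[372.70469118 231.96975767]] [[373.40113538 238.14544344]] expected ring 372.9,230.9 cap 373,238.9
[[365.59654528 185.44938383]] [[371.9515825  180.07522357]] 364.9,186.2 / 372.7,180.2
red 25 mean [-34.7   0.2] ang 89.7 r 34.7 far [-51.8   1.6] 88.3
blue 11 mean [56.8 22.5] ang -68.4 r 61.1 far [62.7 23.8] -69.2
red 25 mean [ 0.3 30.8] ang -0.5 r 30.8 far [ 2.  47.4] -2.4
blue 9 mean [56.8 23. ] ang -67.9 r 61.3 far [62.7 23.8] -69.2
red 13 mean [-3.5 31.2] ang 6.4 r 31.4 far [-4.5 43.8] 5.9
red 8 mean [9.3 3.1] ang -71.5 r 9.8 far [9.5 8.3] -48.6
[[351.65538795 173.03809715]] [[375.1026267 212.4746692]]
```

```bash
python3 - <<'E'
from h import *
print(C+130*N,C+40*N); go(C+130*N,(168.74,33.36,156.6))
E
```

```text
[ 396.07108435 -156.1477325   191.496     ] [ 447.59879519 -159.29930231  117.768     ]
turn [-1.84 -2.76 -2.83] shift [138.99 258.69 156.87] t 10.9
```

Emit:
carry_out --pt "0 0 0 13 25 15 0.9" --pt "0 0 0 28 52 31 0.9" --pt "0 0 0 45 84 51 0.9" --pt "-0.5 -1 -1 62 116 70 0.9" --pt "-1 -1.5 -1.5 80 148 90 0.9" --pt "-1.8 -2.8 -2.8 97 180 109 0.9" --pt "-1.8 -2.8 -2.8 114 212 128 0.9" --pt "-1.8 -2.8 -2.8 128 238 144 0.9" --pt "-1.8 -2.8 -2.8 136 253 153 0.9" --pt "-1.8 -2.8 -2.8 139 258.7 157 0.9" --pt "-1.8 -2.8 -2.8 139 258.7 157 0.9" --pt "-1.8 -2.8 -2.8 139 258.7 157 0.9"

```text
time_s: 12.1
ee_pos: [397.2, -155.9, 192.5]
ee_rot: [168.8, 33.5, 156.7]
force: [0.3, -0.4, -0.1]
gripper_width: 86.9
gripper_force: 0.0
```

```bash
python3 - <<'E'
from h import *
s=state();print(s['ee_pos'],s['ee_rot'],s['qpos']);R=Ro.from_euler('xyz',s['ee_rot'],degrees=True).as_matrix();print(np.degrees(np.arccos(-R[:,2]@N)))
go(C+130*N,(168.74,33.36,156.6));go(C+40*N,(168.74,33.36,156.6))
E
```

```text
[ 397.20133501 -155.92910033  192.49682254] [168.84354228  33.52034015 156.74830469] [ -36.41170104   -5.11498815  133.38736159   42.2973917    27.5971768
 -140.40339097]
nan
turn [-0.02  0.13  0.15] shift [ 1.35 -0.69  0.18] t 12.1
turn [-0.02  0.13  0.15] shift [ 1.56 -0.66 90.18] t 12.1<stdin>:2: RuntimeWarning: invalid value encountered in arccos
```

Emit:
carry_out --pt "0 0 0 1.5 -0.7 15 0.9" --pt "0 0 0 1.5 -0.7 35 0.9" --pt "0 0 0 1.5 -0.7 55 0.9" --pt "0 0 0 1.5 -0.7 72 0.9" --pt "0 0 0 1.5 -0.7 82 0.9" --pt "0 0 0 1.5 -0.7 88 0.9" --pt "0 0 0 1.5 -0.7 90 0.9" --pt "0 0 0 1.5 -0.7 90 0.9" --pt "0 0 0 1.5 -0.7 90 0.2" --pt "0 0 0 1.5 -0.7 90 0.2" --pt "0 0 0 1.5 -0.7 90 0.1" --pt "0 0 0 1.5 -0.7 90 0.05" --pt "0 0 0 1.5 -0.7 90 0.0" --pt "0 0 0 1.5 -0.7 90 -0.1" --pt "0 0 0 1.5 -0.7 90 -0.2" --pt "0 0 0 1.5 -0.7 90 -0.3" --pt "0 0 0 1.5 -0.7 90 -0.3" --force 15

```text
time_s: 13.8
ee_pos: [453.0, -162.6, 136.0]
ee_rot: [171.0, 32.8, 156.6]
force: [-7.0, -27.8, -6.2]
gripper_width: 44.1
gripper_force: 15.0
```

```bash
python3 - <<'E'
from h import *
s=state();print(s['ee_pos'],s['force'],s['torque'],s['qpos'],s['gripper_width'],s['gripper_force']);go(C+40*N,(168.74,33.36,156.6))
E
```

```text
[ 452.96164816 -162.63899625  136.03825352] [ -6.99324674 -27.82290827  -6.18824086] [-4.29681956  2.01291402 -2.55504025] [ -28.97466054    5.37297563  133.4338625    52.77015835   15.08119655
 -146.5612355 ] 44.13824513681336 14.992274343967438
turn [-2.29 -0.55 -0.12] shift [15.15 -0.95 11.97] t 13.8
```

Emit:
carry_out --pt "0 0 0 0 0 0 0.3" --pt "0 0 0 0 0 0 0.6" --pt "0 0 0 0 0 0 0.9" --pt "0 0 0 0 0 0 0.9" --pt "0 0 0 0 0 -10 0.9" --pt "0 0 0 0 0 -30 0.9" --pt "0 0 0 0 0 -50 0.9" --pt "0 0 8 0 0 -60 0.9" --pt "0 0 16 0 0 -60 0.9" --pt "0 0 24 0 0 -60 0.9" --pt "0 0 32 0 0 -60 0.9" --pt "0 0 40 0 0 -60 0.9" --pt "0 0 40 0 0 -60 0.9" --pt "0 0 40 0 0 -60 0.9"

```text
time_s: 15.2
ee_pos: [419.1, -149.8, 184.7]
ee_rot: [151.4, 18.1, 115.1]
force: [-0.1, 0.7, -0.3]
gripper_width: 86.9
gripper_force: 0.0
```

```bash
python3 - <<'E'
from h import *
s=state();print(s['ee_pos'],s['force'],s['qpos'],s['gripper_width'])
G=Ro.from_euler('xyz',(168.74,33.36,156.6),degrees=True)*Ro.from_euler('z',40,degrees=True);g=G.as_euler('xyz',degrees=True);print(g)
go(C+95*N,g);go(C+40*N,g)
im=grab_frame('top');cv2.imwrite('pics/t3.png',im[:,:,::-1]);cv2.imwrite('pics/s3.png',grab_frame('side')[:,:,::-1])
angles('pics/s3.png','side')
E
```

```text
[ 419.07815194 -149.84826378  184.65298553] [-0.11791714  0.70058698 -0.2536498 ] [-31.37904506  -2.71311902 131.80847951  36.44913348  24.73939171
 -91.05273399] 86.86053390351768
[149.71432891  18.44624343 114.95148632]
turn [-1.6  -0.33 -0.02] shift [  1.52 -15.93  16.91] t 15.2
turn [-1.6  -0.33 -0.02] shift [  1.2  -14.4   71.89] t 15.2
red 7 mean [8.9 3.9] ang -66.6 r 9.7 far [9.5 8.3] -48.6
blue 5 mean [54.6 13. ] ang -76.6 r 56.2 far [59.1 11.5] -79.0
```

Emit:
carry_out --pt "-1.6 -0.3 0 1 -8 8 0.9" --pt "-1.6 -0.3 0 1.5 -16 17 0.9" --pt "-1.6 -0.3 0 1.5 -16 17 0.9" --pt "-1.6 -0.3 0 1.3 -15 30 0.9" --pt "-1.6 -0.3 0 1.3 -15 45 0.9" --pt "-1.6 -0.3 0 1.2 -14.5 58 0.9" --pt "-1.6 -0.3 0 1.2 -14.4 67 0.9" --pt "-1.6 -0.3 0 1.2 -14.4 72 0.9" --pt "-1.6 -0.3 0 1.2 -14.4 72 0.9" --pt "-1.6 -0.3 0 1.2 -14.4 72 0.9"

```text
time_s: 16.3
ee_pos: [448.2, -159.7, 118.3]
ee_rot: [149.6, 18.4, 114.8]
force: [-0.3, 0.6, -0.6]
gripper_width: 86.5
gripper_force: 0.0
```

```bash
python3 - <<'E'
from h import *
s=state();print(s['ee_pos'],s['force'],s['qpos'],s['gripper_width'])
go(C+40*N,(149.714,18.446,114.951))
im=grab_frame('side')
cv2.imwrite('pics/s4.png',cv2.resize(im[125:225,285:425,::-1],None,fx=4,fy=4,interpolation=2))
E
```

```text
[ 448.23497468 -159.67931287  118.32823174] [-0.25385585  0.57340963 -0.56772652] [ -31.28173282    7.38441471  135.93192536   73.05223745   16.24256302
 -129.05107923] 86.4630704995562
turn [ 0.04  0.04 -0.15] shift [ 0.76 -0.53  0.08] t 16.3
```

View pics/s4.png

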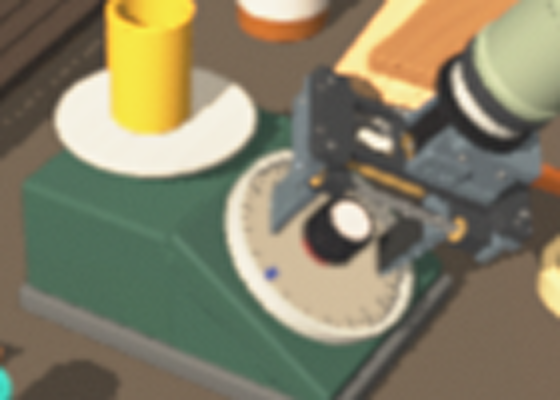

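Emit:
carry_out --pt "0 0 0 0 0 0 0.2" --pt "0 0 0 0 0 0 0.1" --pt "0 0 0 0 0 0 0.05" --pt "0 0 0 0 0 0 0" --pt "0 0 0 0 0 0 -0.1" --pt "0 0 0 0 0 0 -0.2" --pt "0 0 0 0 0 0 -0.3" --pt "0 0 0 0 0 0 -0.3" --force 12

```text
time_s: 17.15
ee_pos: [447.1, -160.3, 117.3]
ee_rot: [149.8, 18.4, 114.7]
force: [-5.3, -3.4, -0.7]
gripper_width: 43.2
gripper_force: 12.0
```

```bash
python3 - <<'E'
from h import *
s=state();print(s['ee_pos'],s['force'],s['torque'],s['qpos'],s['gripper_width'])
go(C+40*N,(149.714,18.446,114.951))
E
```

```text
[ 447.09803569 -160.32970133  117.33667954] [-5.27583988 -3.3524275  -0.66032928] [-0.46757049  0.95260449 -0.29805648] [ -31.33913213    7.42207319  136.03639595   73.13048285   16.10184618
 -129.15025838] 43.18447491250708
turn [-0.13  0.07 -0.21] shift [ 0.55  1.09 -0.11] t 17.15
```

Emit:
carry_out --pt "0 0 5 0 0 0 -0.3" --pt "0 0 13 0 0 0 -0.3" --pt "0 0 21 0 0 0 -0.3" --pt "0 0 29 0 0 0 -0.3" --pt "0 0 37 0 0 0 -0.3" --pt "0 0 45 0 0 0 -0.3" --pt "0 0 53 0 0 0 -0.3" --pt "0 0 61 0 0 0 -0.3" --pt "0 0 69 0 0 0 -0.3" --pt "0 0 77 0 0 0 -0.3" --pt "0 0 80 0 0 0 -0.3" --pt "0 0 80 0 0 0 -0.3"

```text
time_s: 18.35
ee_pos: [445.6, -160.0, 116.1]
ee_rot: [154.5, -24.5, 45.3]
force: [-7.6, -3.2, -2.8]
gripper_width: 43.6
gripper_force: 12.0
```

```bash
python3 - <<'E'
from h import *
s=state();print(s['ee_pos'],s['force'],s['qpos'],s['gripper_width'])
go(C+40*N,s['ee_rot'])
for n in('side','top'):
    cv2.imwrite(f'pics/{n}5.png',grab_frame(n)[:,:,::-1]);print(n);angles(f'pics/{n}5.png',n)
E
```

```text
[ 445.61679535 -159.96529626  116.09734602] [-7.61888968 -3.21240577 -2.80718896] [-31.35902837   7.44707399 136.18233551  73.09479009  16.046343
 -49.08741744] 43.556509305553114
turn [0. 0. 0.] shift [ 2.39  1.17 -0.27] t 18.35
side
red 6 mean [8.9 5.2] ang -59.7 r 10.3 far [9.5 8.3] -48.6
blue 6 mean [-2.5 59.6] ang 2.4 r 59.7 far [-3.9 64.9] 3.4
top
blue 11 mean [-1.4 59.2] ang 1.3 r 59.2 far [-1.1 65.2] 1.0
```

Emit:
carry_out --pt "0 0 5 0 0 0 -0.3" --pt "0 0 13 0 0 0 -0.3" --pt "0 0 21 0 0 0 -0.3" --pt "0 0 29 0 0 0 -0.3" --pt "0 0 37 0 0 0 -0.3" --pt "0 0 45 0 0 0 -0.3" --pt "0 0 53 0 0 0 -0.3" --pt "0 0 61 0 0 0 -0.3" --pt "0 0 69 0 0 0 -0.3" --pt "0 0 77 0 0 0 -0.3" --pt "0 0 84 0 0 0 -0.3" --pt "0 0 87 0 0 0 -0.3" --pt "0 0 87 0 0 0 -0.3"

```text
time_s: 19.75
ee_pos: [445.7, -158.0, 116.1]
ee_rot: [-154.2, -24.2, -52.8]
force: [-5.8, 0.8, -2.3]
gripper_width: 43.8
gripper_force: 12.0
```

```bash
python3 - <<'E'
from h import *
s=state();print(s['ee_pos'],s['force'],s['qpos'],s['gripper_width'])
im=grab_frame('top');cv2.imwrite('pics/top6raw.png',im[:,:,::-1]);angles('pics/top6raw.png')
im2=grab_frame('side')
a=cv2.resize(im[140:270,325:425,::-1],None,fx=4,fy=4,interpolation=2); b=cv2.resize(im2[145:225,325:415,::-1],None,fx=4,fy=4,interpolation=2)
c=np.zeros((520,780,3),np.uint8);c[:,:400]=a;c[:320,410:770]=b;cv2.imwrite('pics/c6.png',c)
E
```

```text
[ 445.74417907 -157.95644227  116.07104862] [-5.79027711  0.8043763  -2.31582009] [-31.30225628   7.43866011 136.20945863  73.09959011  16.30626625
  37.91196886] 43.789188904928324
red 20 mean [-35.3   0.3] ang 89.5 r 35.3 far [-51.8   1.6] 88.3
blue 6 mean [-61.3   0.4] ang 89.6 r 61.3 far [-65.4  -0.2] 90.2
```

View pics/c6.png

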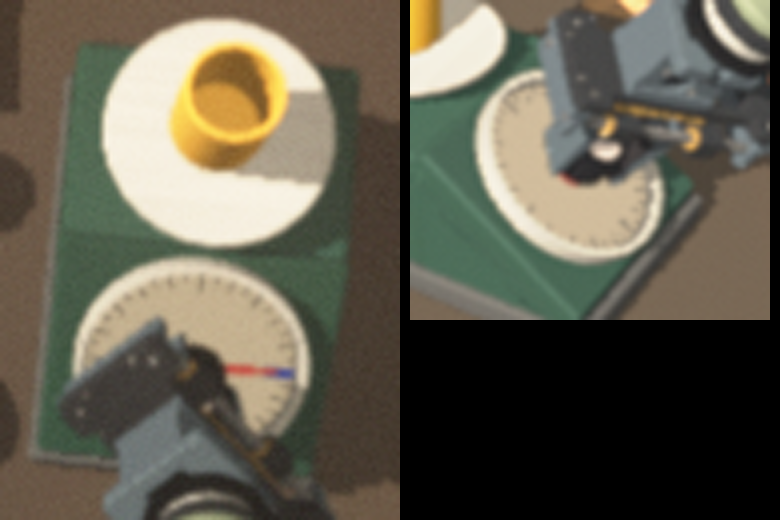

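Emit:
carry_out --pt "0 0 0 0 0 0 0.1" --pt "0 0 0 0 0 0 0.4" --pt "0 0 0 0 0 0 0.7" --pt "0 0 0 0 0 0 0.9" --pt "0 0 0 0 0 0 0.9" --pt "0 0 0 0 0 0 0.9" --pt "0 0 0 0 0 -10 0.9" --pt "0 0 0 0 0 -30 0.9" --pt "0 0 0 0 0 -50 0.9" --pt "0 0 0 0 0 -75 0.9" --pt "0 0 0 0 0 -90 0.9" --pt "0 0 0 0 0 -90 0.9"

```text
time_s: 21.05
ee_pos: [396.4, -157.1, 193.4]
ee_rot: [-154.1, -24.7, -53.0]
force: [-0.5, -0.8, 0.9]
gripper_width: 86.6
gripper_force: 0.0
```

```bash
python3 - <<'E'
from h import *
s=state();print(s['ee_pos'],s['force'],s['qpos'])
im=np.mean([grab_frame('top').astype(float) for _ in range(6)],0).astype(np.uint8);cv2.imwrite('pics/top7raw.png',im[:,:,::-1]);angles('pics/top7raw.png')
# subpixel: weighted angle of reddish and bluish excess over the plate
f=im.astype(float);r=f[...,0]-f[...,1];b=f[...,2]-f[...,0];u,v=np.meshgrid(range(640),range(400))
for k,w,lo,hi in(('red',r,381,393),('blue',b,392,402)):
    m=(u>=lo)&(u<=hi)&(v>225)&(v<241); thr=45 if k=='red' else 0
    ww=np.clip(w-thr,0,None)*m; uv=np.c_[u[ww>0],v[ww>0]]; P=plane('top',uv,C+7*N,N)-(C+7*N); q=np.average(np.c_[P@Y,P@U],axis=0,weights=ww[ww>0]); print(k,q.round(2),np.degrees(np.arctan2(-q[0],q[1])).round(2),ww.sum())
cv2.imwrite('pics/c7.png',cv2.resize(im[140:270,325:425,::-1],None,fx=4.6,fy=4.6,interpolation=2))
E
```

```text
[ 396.40399385 -157.12283985  193.39845996] [-0.49577078 -0.82733088  0.8893528 ] [-36.68216856  -5.23743167 133.37710578  42.36116478  27.71540085
  66.66671714]
red 21 mean [-35.1   0.1] ang 89.8 r 35.1 far [-51.8   1.6] 88.3
blue 5 mean [-61.6   0.1] ang 89.9 r 61.6 far [-65.4  -0.2] 90.2
red [-36.13  -0.08] 90.13 998.0
blue [-62.6   -0.38] 90.35 276.0
```

View pics/c7.png

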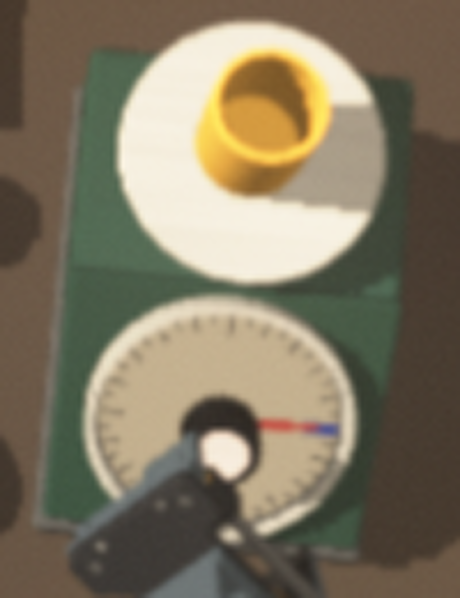

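```bash
python3 -c "
from workcell import *
print(workorder.job_done())"
```

```text
the job is handed in; nothing more can be done
None
```

I stood the yellow pot on the scale's pan, let go of it, and turned the dial until the blue zero mark sat under the red pointer's tip (within about 1° in the last picture). I handed the job in at about 21 s. My first grip on the knob was off-centre: it pressed with about 30 N and nudged the dial about 9°, so I let go and gripped it again. I did not do a final check that the other things on the bench had stayed put.

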